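Wedge the slide box in the shaking incubator and shut its drop-down door

ROBOT

A 6-joint arm with a two-finger parallel gripper is mounted at the origin on a cart in front of the work surface, level with it; the furniture and walls round the work are solid. World frame = base frame: x ahead of the robot, y to its left, z up, the work surface at z = 0. Lengths are in mm, angles in rad, forces in N, time in s.
With the tool pointing down it reaches from about 250 to 775 mm from the base axis. Payload 4 kg.
Tool frame: the origin (TCP) lies at the very end of the fingers, on their centre line; the grasp point (between the pads) lies 19 mm behind it; z points along the fingers, y is the direction in which the jaws open and shut (so a half turn about z gives the same grasp; the last joint's range is limited). The gripper opens to 85 mm and grips with 20 to 120 N. Pads are 22 mm wide; open, the fingers measure 114 mm over their backs; the gripper's body (76 mm by 85 mm) begins 54 mm behind the grasp point. The pads swing forward as they close: fully open they stand 13 mm farther back than shut.
Start: joints at [-1.413, 0.087, 1.371, -0, 1.684, -0.103], TCP at [141.816, -531.419, 231.341] pointing down, gripper open.
Joint ranges: [-3.1, 3.1], [-0.76, 2.03], [0.27, 2.55], [-1.08, 4.22], [0.17, 2.65], [-2.57, 2.57]. Speed limits (rad/s): [2.79, 2.79, 3.14, 3.14, 3.14, 3.14].

INTERFACE

Orientations are given as a unit quaternion [x, y, z, w].
In Python, from bench import robot, viewer gives the robot as it stands. The module is installed in compiled form; this text tells all that it offers.
- The arm moves only by the tool arm_command, never from a script. Its argument "targets" is a list of rows, each an object with "delta_rot": the turn, a rotation vector about the world's x, y, z in units of 6 degrees (1.0 is 6 degrees), a list of three; "slide": the shift along the world's x, y, z in mm, a list of three; "grip": the opening, from -1 (shut) to 1 (fully open), so that 0 is half open. In form: [{"delta_rot": [wx, wy, wz], "slide": [dx, dy, dz], "grip": grip}, ...]. A call has 1 to 5 rows; each row is the pose to reach, as a shift and turn from the pose commanded when the call began; what a row does not reach only later rows make up. A row lasts 1/12 s, in which the tool goes at most 41.7 mm and 7.16 degrees, less where a joint would pass 70% of its speed; a pose out of reach is approached as far as the arm can. A call with a gripper value outside its range is refused whole. The fingers move at their own pace and stop on an object; the grip force is fixed at half the most. Time passes only in rows, so rows that repeat a pose let the fingers close. It gives the time, the measured TCP pose, the force and the opening at its end, in the units of the state.
- robot.read_state(): the state, without advancing time (a new reading comes with each control period).
- viewer.snapshot(name): name is "side" or "top" or "wrist"; returns a dict with "image" (384x512x3 uint8, blue, green, red), "z_map" (384x512 float32, mm along the optical axis (not along the pixel's ray), 0 where there is no reading), "mtx" (3x3 intrinsics, pixels), "D" ([k1, k2, p1, p2, k3] as OpenCV has them; the pictures are not rectified), "R" (3x3) and "t" (3): a world point X has camera coordinates R X + t. Camera axes: x right, y down, z forward; pixel columns grow to the right and rows downward; lengths in mm; the calibration is good to about 2 mm. A picture is of the moment at which its call begins.
- robot.hand_in(): hands the job in, once; it reports no verdict.
The state is a dict: "clock": time; "joint_positions": joint angles; "joint_vel": joint speeds; "joint_efforts": joint torques, N m; "ee_pos": TCP position; "eef_rot": TCP orientation; "ft_force": force on the tool from outside, world axes, zero at the start; "moment": the same for the moment, N m; "grip_width": opening from 0.0 (shut) to 1.0 (fully open).
Only numpy, scipy, OpenCV 4.12 (cv2) and the standard library are available. Lean on these libraries where they do the work, as an engineer would, in place of code of your own. Each camera call takes 0.05 s, during which the arm holds its last target. There are 200 camera calls.

TASK

The slide box in the little shaking incubator has a gap on its right and would slide about once the shaker runs. Pull the incubator's drop-down door down until it is fully open, lay the white spacer block on the lowered door and let go of it, slide the block grip end outwards fully home into the gap beside the box, then push the door back up until it is completely shut. Leave the slide box where it lies, and do not disturb the roll of tape, the dropper bottle and the marker on the bench.

Things in the scene. Friction and masses are not known exactly. Their poses are not given: they have to be found in the camera images.
- incubator: shaking incubator, white cabinet fixed on the bench, 195 deep (x), 209 wide (y), 202 high. Origin: centre of its underside; x from front to back, y to the left as one faces it, z up. Front plane x = -97.5 mm. Chamber: floor z = 80, ceiling z = 180, side walls y = -83.5 and +83.5, back wall x = +82.5, open only at the front, which the door covers.
- incubator_door (a joint): door angle in rad: 0 shut (upright), grows as its top comes out and down, 1.571 fully open: level, inner face flush with the chamber floor, a shelf that carries the block. May start ajar. Stiff hinge: the door stays where it is left; 1 to 5 N at the handle move it. Panel: grey frame with window, 209 mm wide, 122 high, 14 thick.
- door_handle (a point): middle of the door's handle: round steel bar 12 mm thick, 140 long, along the incubator's y, between brackets 62 mm either side. It lies 162 mm from the hinge along the panel (40 past the free edge) and 12 mm outward of the inner face. At every door angle it can be pinched from above, fingers closing across it; it turns between them. It is 68 mm above the bench when open.
- door_hinge (a point): middle of the hinge line, which runs along the incubator's y at the lower edge of the door's inner face: on the front plane, 80 mm above the bench. It does not move with the door.
- slide_box: closed wooden slide box, 95 mm wide, 175 long, 47 high, 0.45 kg, loose on the chamber floor at the left (+y) wall, long side front to back. Origin: centre of its underside; its x points to the incubator's right (-y), and its side towards the gap is 48 mm from the origin. The gap from there to the chamber's right wall is about 68 mm wide.
- spacer: white spacer block, 178 mm long (x), 64 wide (y), 40 high, about 0.3 kg, flat on the bench right of the tall microscope. Origin: centre of its underside. Full width from x = -41 to +89, the last 8 mm (nose) tapered; from -41 to -89 a ribbed grip only 18 wide, 40 high. It goes nose first into the gap: home, the nose is at the back wall, the grip's end about 2 mm inside the front plane.
- spacer_grip (a point): point to pinch the block's narrow grip across its 18 mm: block x = -79 mm (10 mm from its end), 26 mm above the underside. With the block home it is 12 mm inside the front plane, about 25 mm free on either side. An upright gripper does not fit under the ceiling: lean it back out of the front, and push the last 30 mm on the end of the grip with closed fingertips.
- tape_roll: roll of masking tape lying flat, 98 mm across, 25 high, bystander on the bench in front of the incubator. Origin: centre of underside.
- dropper_bottle: brown dropper bottle, 33 mm across, 79 high, bystander near the front edge, left of the block. Origin: centre of underside.
- bench_marker: marker lying on the bench in front of the microscope, 139 mm long, 17 thick, bystander. Origin: centre of underside.

How it is judged:
By the outcome, as a careful person would: the job done as asked, in the order asked, and still so for the second after the job is handed in, with the robot touching nothing.
It also fails if it takes over 72 s, if anything falls off the work surface, if the arm or the gripper's body presses on something with over 40 N, if the wrist force passes 120 N, or if a joint passes its speed limit or range.

## Working session

There is one attempt and no reset: what is moved stays moved. The work goes in short steps, Python scripts to look and compute and a tool call to move; the robot and the scene stay as the last step left them, time stands still between calls to the robot, and variables do not carry over. Pictures are saved under pics/ and viewed, about 8 in all and at most 12, crops included, and the job is handed in when it is done.

Besides the shell and the picture viewer there is one more tool, called after "Call:" by a JSON object that holds its "api" and its "payload". arm_command: Moves the arm, as the interface text tells. Its arguments: {"type":"object","properties":{"targets":{"type":"array"}},"required":["targets"]}

```bash
mkdir -p pics
cat > h.py <<'E'
import numpy as np, cv2
from bench import robot, viewer
def snap(n,f=None):
    s=viewer.snapshot(n)
    if f: cv2.imwrite('pics/'+f,s['image'])
    np.savez('pics/last_%s.npz'%n,**{k:np.asarray(v) for k,v in s.items()})
    return s
def load(n): return dict(np.load('pics/last_%s.npz'%n))
def cloud(s):
    h,w=s['z_map'].shape
    u,v=np.meshgrid(np.arange(w),np.arange(h))
    p=cv2.undistortPoints(np.stack([u,v],-1).reshape(-1,1,2).astype(float),s['mtx'],s['D']).reshape(h,w,2)
    z=s['z_map'][...,None].astype(float)
    P=np.concatenate([p*z,z],-1)
    W=(P-s['t'].reshape(3))@s['R']
    W[s['z_map']==0]=np.nan
    return W
E
python3 - <<'E'
from h import *
a=snap('side','s1.png');b=snap('top','t1.png')
print(robot.read_state())
for s in(a,b): print((-np.array(s['R']).T@np.array(s['t']).reshape(3)).round(), np.array(s['R'])[2].round(2))
E
```

```text
{'clock': 0.1, 'joint_positions': array([-1.41309555e+00,  8.79027962e-02,  1.37215001e+00,  1.20845832e-05,
        1.68360162e+00, -1.03087892e-01]), 'joint_vel': array([-0.00032252, -0.0002514 , -0.00364581, -0.00070294, -0.00015363,
        0.00049041]), 'joint_efforts': array([ 2.41908972e-03, -3.53015685e+01, -3.14218318e+01, -1.64106245e-04,
        7.97616405e-03, -1.92381015e-05]), 'ee_pos': array([ 141.74630167, -530.94281514,  230.22052916]), 'eef_rot': array([ 9.91510083e-01,  1.30025737e-01, -2.21440574e-05, -1.03066841e-03]), 'ft_force': array([-0.14088568,  0.17568532, -0.26390456]), 'moment': array([0.0191966 , 0.01514845, 0.03331727]), 'grip_width': 1.00053059966846}
[ 465.  483. 1367.] [ 0.03 -0.46 -0.89]
[ 352. -174. 1628.] [ 0.09  0.01 -1.  ]
```

View pics/s1.png

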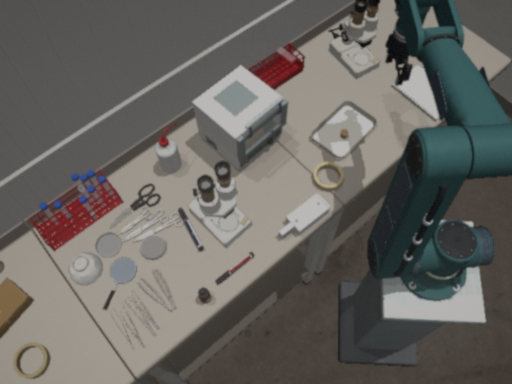

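View pics/t1.png

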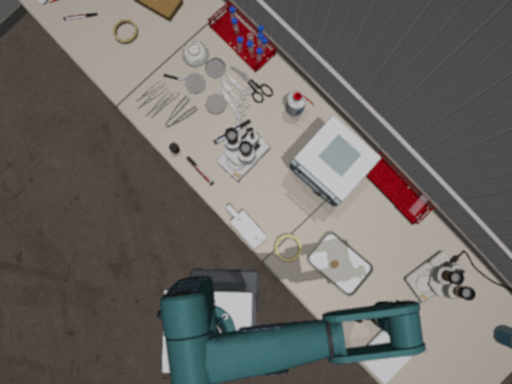

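The side view shows the incubator at (240,115), the block at (305,215) and the tape at (328,176). In the top view they are at (335,160), (245,226) and (288,247). The bottle is at (174,148) and the marker at (200,170). Next I'll measure these.

Run:
```python
from h import *
s=load('top');W=cloud(s)
def comp(mask,seed):
    n,l=cv2.connectedComponents(mask.astype(np.uint8))
    k=l[seed[1],seed[0]]; return l==k if k else None
def rect(n,W,z0,z1,seed):
    m=comp((W[...,2]>z0)&(W[...,2]<z1),seed)
    if m is None: print(n,'none',W[seed[1],seed[0]]);return
    P=W[m]; r=cv2.minAreaRect(P[:,:2].astype(np.float32))
    print(n,len(P),r,'z',np.median(P[:,2]).round(1)); print(cv2.boxPoints(r).round().tolist(), P.mean(0).round(1)); return P
P=rect('inc',W,190,215,(330,150))
rect('block',W,30,50,(248,230))
rect('tape',W,12,40,(277,248))
rect('bottle',W,40,95,(174,148))
rect('marker',W,8,30,(203,173))
W2=cloud(load('side'))
rect('side inc',W2,190,215,(220,90))
rect('side block',W2,30,50,(308,212))
for (u,v) in [(296,171),(305,180),(315,190),(325,198),(293,168)]: print((u,v),W[v,u].round(0))
a=cv2.imread('pics/t1.png')[110:270,200:400];cv2.imwrite('pics/c1.png',cv2.resize(a,None,fx=4,fy=3.75,interpolation=2))
```

```text
inc 4001 ((599.0921630859375, -419.5152893066406), (211.58433532714844, 225.16464233398438), 49.393558502197266) z 201.1
[[445.0, -427.0], [616.0, -573.0], [753.0, -412.0], [582.0, -266.0]] [ 605.  -423.7  201.1]
block 726 ((391.38922119140625, -127.33368682861328), (177.74891662597656, 63.787681579589844), 43.365257263183594) z 39.4
[[305.0, -165.0], [349.0, -212.0], [478.0, -89.0], [434.0, -43.0]] [ 380.4 -137.7   39.2]
tape none [ 308.90355612 -247.3406546    -6.0979468 ]
bottle 67 ((661.3002319335938, 134.5611572265625), (28.81995391845703, 29.47916603088379), 2.1314291954040527) z 60.9
[[646.0, 149.0], [647.0, 119.0], [676.0, 120.0], [675.0, 150.0]] [659.8 133.2  61. ]
marker 145 ((584.1632690429688, 40.32606887817383), (138.5935516357422, 15.706485748291016), 44.24099349975586) z 14.7
[[529.0, -2.0], [540.0, -14.0], [639.0, 83.0], [628.0, 94.0]] [584.   40.2  14.8]
side inc 3683 ((600.28076171875, -417.203369140625), (214.04922485351562, 224.62997436523438), 49.4189453125) z 201.7
[[445.0, -425.0], [616.0, -572.0], [755.0, -409.0], [585.0, -263.0]] [ 607.5 -415.2  201.5]
side block 934 ((391.6841735839844, -124.77247619628906), (181.0848388671875, 65.65632629394531), 43.625885009765625) z 40.2
[[303.0, -163.0], [349.0, -211.0], [480.0, -86.0], [435.0, -39.0]] [ 383.5 -131.6   40. ]
(296, 171) [ 576. -302.  106.]
(305, 180) [ 546. -334.  101.]
(315, 190) [ 512. -369.  100.]
(325, 198) [ 485. -403.  107.]
(293, 168) [ 579. -289.  151.]
```

View pics/c1.png

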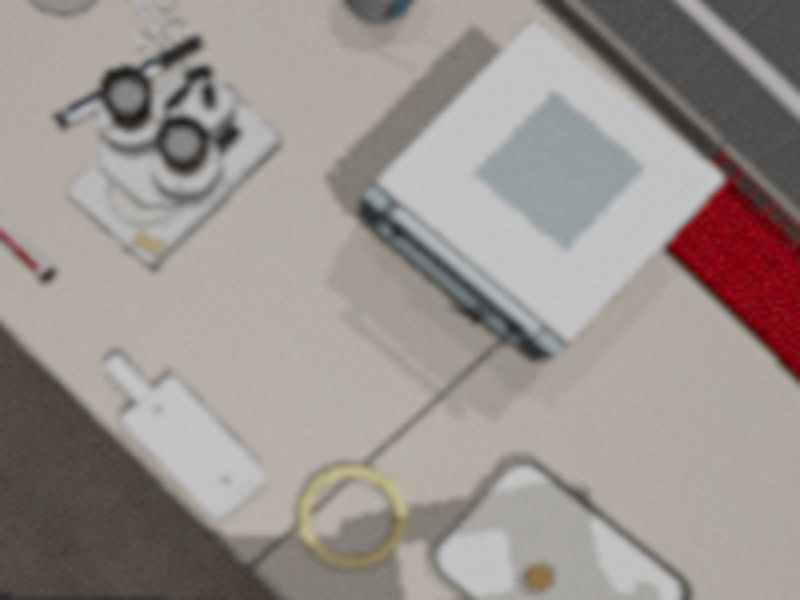

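In the crop, the block's grip points up-left at (115,360). The incubator's front faces lower-left, with the dark handle bar from (370,205) to (540,350). The tape is at (352,515).

```bash
cat >> h.py <<'E'
YAW=np.deg2rad(-40.6); AX=np.array([np.cos(YAW),np.sin(YAW)]); AY=np.array([-AX[1],AX[0]])
C=np.array([610.8,-428.5])
def inc(W): # world -> incubator frame
    d=W[...,:2]-C; return np.stack([d@AX,d@AY,W[...,2]],-1)
def wld(p): return np.r_[C+p[0]*AX+p[1]*AY,p[2]]
E
python3 - <<'E'
from h import *
for n in('top','side'):
    W=cloud(load(n));I=inc(W)
    m=(I[...,0]<-98)&(I[...,0]>-300)&(abs(I[...,1])<60)&(I[...,2]>210)
    P=I[m];print(n,'above top',len(P),P.min(0).round() if len(P) else'',P.max(0).round() if len(P) else'', np.median(P,0).round(1) if len(P) else '')
    m=(I[...,0]<-99)&(I[...,0]>-300)&(abs(I[...,1])<30)&(I[...,2]>70)
    P=I[m]; o=np.argsort(P[:,0]); print(P[o][::max(1,len(o)//20)].round(0).tolist())
    T=(I[...,2]>196)&(I[...,2]<208)&(abs(I[...,0])<130)&(abs(I[...,1])<130)
    P=I[T];print('top y range',np.percentile(P[:,1],[0.5,99.5]).round(1),'x',np.percentile(P[:,0],[.5,99.5]).round(1))
    # slope of side edges
    for k in(-60,0,60):
        q=P[abs(P[:,0]-k)<12]; print(k,q[:,1].min().round(1),q[:,1].max().round(1))
    m=(W[...,2]>14)&(W[...,2]<32)&(W[...,0]>200)&(W[...,0]<480)&(W[...,1]<-170)&(W[...,1]>-380)
    P=W[m].astype(np.float32);
    c,r=cv2.minEnclosingCircle(P[:,:2]);print('tape?',len(P),c,r)
    if n=='top':
        m=(W[...,2]>50)&(W[...,0]>350)&(W[...,0]<700)&(W[...,1]>-260)&(W[...,1]<60);P=W[m];print('scope',P.min(0).round(),P.max(0).round())
        hi=m&(W[...,2]>30)&(W[...,0]<560);print(W[hi].min(0),W[hi].max(0))
E
```

```text
top above top 155 [-125.  -60.  210.] [-109.   60.  254.] [-116.3   -0.7  246.3]
[[-122.0, 19.0, 248.0], [-120.0, 24.0, 240.0], [-119.0, 17.0, 243.0], [-118.0, 15.0, 248.0], [-117.0, -26.0, 201.0], [-116.0, 12.0, 250.0], [-116.0, 8.0, 247.0], [-116.0, -22.0, 196.0], [-115.0, 8.0, 105.0], [-114.0, 30.0, 95.0], [-114.0, -7.0, 246.0], [-114.0, 20.0, 87.0], [-113.0, 19.0, 247.0], [-112.0, -10.0, 246.0], [-111.0, 5.0, 95.0], [-110.0, 29.0, 101.0], [-109.0, 7.0, 101.0], [-109.0, -19.0, 130.0], [-108.0, 7.0, 122.0], [-107.0, -29.0, 120.0], [-106.0, -24.0, 116.0], [-99.0, -25.0, 194.0]]
top y range [-103.7  103.5] x [-116.1   95.2]
-60 -105.0 104.9
0 -104.3 104.8
60 -103.8 104.4Traceback (most recent call last):
  File "<stdin>", line 15, in <module>
cv2.error: OpenCV(4.12.0) /io/opencv/modules/imgproc/src/shapedescr.cpp:201: error: (-215:Assertion failed) count >= 0 && (depth == CV_32F || depth == CV_32S) in function 'minEnclosingCircle'
```

Run:
```python
from h import *
W=cloud(load('top'));I=inc(W)
print('tape c',W[247,288],I[247,288])
for m,n in (((W[...,2]>50)&(W[...,0]>350)&(W[...,0]<700)&(W[...,1]>-260)&(W[...,1]<60),'scope'),):
    P=W[m];Q=I[m];print(n,np.percentile(P,[1,99],0).round(),np.percentile(Q,[1,99],0).round())
print('handle x0 target', wld([-115.5,0,241]))
for th in np.linspace(.035,1.571,8):
    p=[-97.5-162*np.sin(th)-12*np.cos(th),0,80+162*np.cos(th)-12*np.sin(th)]; print(round(th,2),np.round(p,0),wld(p).round(0))
R=0
from scipy.spatial.transform import Rotation
print(Rotation.from_quat(robot.read_state()['eef_rot']).as_matrix().round(3))
```

```text
tape c [ 313.47302045 -286.96969842   -2.96178891] [-317.85611569  -86.03283528   -2.96178891]
scope [[ 587. -202.   51.]
 [ 696.  -61.  297.]] [[-234.  200.   51.]
 [ -97.  307.  297.]]
handle x0 target [ 523.104164   -353.33557791  241.        ]
0.04 [-115.    0.  241.] [ 523. -354.  241.]
0.25 [-150.    0.  234.] [ 497. -331.  234.]
0.47 [-182.    0.  219.] [ 473. -310.  219.]
0.69 [-210.    0.  197.] [ 451. -292.  197.]
0.91 [-233.    0.  170.] [ 434. -277.  170.]
1.13 [-249.    0.  138.] [ 422. -266.  138.]
1.35 [-258.    0.  104.] [ 415. -260.  104.]
1.57 [-259.    0.   68.] [ 414. -260.   68.]
[[ 0.966  0.258 -0.   ]
 [ 0.258 -0.966  0.002]
 [ 0.    -0.002 -1.   ]]
```

Call:
{"api": "arm_command", "payload": {"targets": [{"delta_rot": [0,0,1],"slide": [20,10,35],"grip": 0},{"delta_rot": [0,0,2],"slide": [58,28,48],"grip": 0},{"delta_rot": [0,0,2.9],"slide": [96,46,60],"grip": 0},{"delta_rot": [0,0,2.9],"slide": [133,62,65],"grip": 0},{"delta_rot": [0,0,2.9],"slide": [170,78,70],"grip": 0}]}}

```text
clock: 0.52
ee_pos: [311.1, -453.5, 301.8]
eef_rot: [0.961, 0.278, 0.0, 0.001]
ft_force: [-0.3, -1.9, -0.4]
grip_width: 0.504
```

Call:
{"api": "arm_command", "payload": {"targets": [{"delta_rot": [0,0,2.85],"slide": [190,90,0],"grip": 0},{"delta_rot": [0,0,2.85],"slide": [190,90,0],"grip": 0},{"delta_rot": [0,0,2.85],"slide": [190,90,0],"grip": 0},{"delta_rot": [0,0,2.85],"slide": [190,90,0],"grip": 0},{"delta_rot": [0,0,2.85],"slide": [190,90,0],"grip": 0}]}}

```text
clock: 0.93
ee_pos: [499.6, -363.7, 300.4]
eef_rot: [0.908, 0.418, -0.0, -0.0]
ft_force: [-0.1, -1.3, 0.5]
grip_width: 0.5
```

Call:
{"api": "arm_command", "payload": {"targets": [{"delta_rot": [0,0,0],"slide": [21,10,-10],"grip": 0},{"delta_rot": [0,0,0],"slide": [21,10,-10],"grip": 0},{"delta_rot": [0,0,0],"slide": [21,10,-10],"grip": 0}]}}

```text
clock: 1.18
ee_pos: [519.7, -353.9, 288.8]
eef_rot: [0.908, 0.419, -0.001, -0.002]
ft_force: [-0.2, -0.1, 0.4]
grip_width: 0.5
```

Run:
```python
from h import *
st=robot.read_state();print(st['clock'],st['ee_pos'],inc(st['ee_pos']),st['eef_rot'],st['joint_positions'].round(2))
s=snap('wrist','w1.png');W=cloud(s);I=inc(W)
m=(I[...,0]<-98)&(I[...,0]>-200)&(abs(I[...,1])<55)&(I[...,2]>225)&(I[...,2]<258)
P=I[m];print(len(P),np.percentile(P,[2,50,98],0).round(1))
m=(I[...,2]>196)&(I[...,2]<207);P=I[m];print('top',len(P),np.percentile(P,[1,99],0).round(1))
```

```text
1.1833 [ 519.65069909 -353.94897872  288.80573692] [-117.72293138   -2.71316357  288.80573692] [ 0.90780059  0.41939723 -0.00110646 -0.00168133] [-0.69  0.27  1.05 -0.    1.83  0.02]
2431 [[-119.7  -52.2  243.6]
 [-114.     6.3  247.6]
 [-108.2   53.5  249.4]]
top 46266 [[-105.5  -99.   199.4]
 [  93.6  103.1  204.3]]
```

View pics/w1.png

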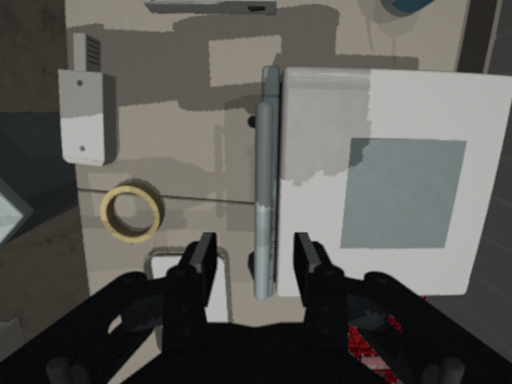

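Call:
{"api": "arm_command", "payload": {"targets": [{"delta_rot": [0,0,0],"slide": [2.5,-2,-34],"grip": 0},{"delta_rot": [0,0,0],"slide": [2.5,-2,-68],"grip": 0},{"delta_rot": [0,0,0],"slide": [2.5,-2,-68],"grip": -1},{"delta_rot": [0,0,0],"slide": [2.5,-2,-68],"grip": -1},{"delta_rot": [0,0,0],"slide": [2.5,-2,-68],"grip": -1}]}}

```text
clock: 1.65
ee_pos: [521.0, -358.4, 224.2]
eef_rot: [0.909, 0.417, 0.0, 0.001]
ft_force: [-0.2, -1.6, -7.7]
grip_width: 0.114
```

Call:
{"api": "arm_command", "payload": {"targets": [{"delta_rot": [0,0,0],"slide": [0,0,0],"grip": -1},{"delta_rot": [0,0,0],"slide": [0,0,0],"grip": -1}]}}

```text
clock: 1.82
ee_pos: [521.0, -358.5, 224.2]
eef_rot: [0.909, 0.418, -0.001, 0.001]
ft_force: [-2.1, -2.7, -7.9]
grip_width: 0.12
```

Call:
{"api": "arm_command", "payload": {"targets": [{"delta_rot": [0,0,0],"slide": [-18.6,15.9,-4.4],"grip": -1},{"delta_rot": [0,0,0],"slide": [-36.5,31.3,-12.7],"grip": -1},{"delta_rot": [0,0,0],"slide": [-53.3,45.7,-24.5],"grip": -1},{"delta_rot": [0,0,0],"slide": [-68.5,58.7,-39.3],"grip": -1},{"delta_rot": [0,0,0],"slide": [-81.7,70.1,-57.2],"grip": -1}]}}

```text
clock: 2.23
ee_pos: [442.3, -290.1, 172.2]
eef_rot: [0.908, 0.418, 0.003, 0.008]
ft_force: [1.8, -4.8, 1.4]
grip_width: 0.111
```

Call:
{"api": "arm_command", "payload": {"targets": [{"delta_rot": [0,0,0],"slide": [-11,9.4,-20.5],"grip": -1},{"delta_rot": [0,0,0],"slide": [-19.6,16.8,-42.7],"grip": -1},{"delta_rot": [0,0,0],"slide": [-25.4,21.7,-66.5],"grip": -1},{"delta_rot": [0,0,0],"slide": [-28.3,24.3,-91.3],"grip": -1},{"delta_rot": [0,0,0],"slide": [-28.4,24.3,-117],"grip": -1}]}}

```text
clock: 2.65
ee_pos: [411.2, -263.2, 52.3]
eef_rot: [0.908, 0.418, -0.0, 0.002]
ft_force: [-6.2, 0.7, 1.5]
grip_width: 0.116
```

Call:
{"api": "arm_command", "payload": {"targets": [{"delta_rot": [0,0,0],"slide": [0,0,-3],"grip": -1},{"delta_rot": [0,0,0],"slide": [0,0,-3],"grip": -1}]}}

```text
clock: 2.82
ee_pos: [411.3, -263.3, 47.6]
eef_rot: [0.908, 0.418, -0.0, 0.001]
ft_force: [-3.9, -0.4, -3.2]
grip_width: 0.113
```

Call:
{"api": "arm_command", "payload": {"targets": [{"delta_rot": [0,0,0],"slide": [0,0,-6],"grip": -1},{"delta_rot": [0,0,0],"slide": [0,0,-6],"grip": -1}]}}

```text
clock: 2.98
ee_pos: [411.4, -263.4, 47.0]
eef_rot: [0.908, 0.418, -0.001, 0.001]
ft_force: [-15.8, 9.1, 25.1]
grip_width: 0.12
```

Call:
{"api": "arm_command", "payload": {"targets": [{"delta_rot": [0,0,0],"slide": [0,0,3],"grip": -0.35},{"delta_rot": [0,0,0],"slide": [0,0,3],"grip": -0.35},{"delta_rot": [0,0,0],"slide": [0,0,40],"grip": -0.35},{"delta_rot": [0,0,0],"slide": [0,0,80],"grip": -0.35},{"delta_rot": [0,0,0],"slide": [0,30,110],"grip": -0.35}]}}

```text
clock: 3.4
ee_pos: [413.5, -237.4, 153.9]
eef_rot: [0.909, 0.416, 0.001, 0.004]
ft_force: [1.8, 0.3, -0.0]
grip_width: 0.328
```

Call:
{"api": "arm_command", "payload": {"targets": [{"delta_rot": [0,0,0],"slide": [0,80,80],"grip": 0},{"delta_rot": [0,0,0],"slide": [0,80,80],"grip": 0},{"delta_rot": [0,0,0],"slide": [0,80,80],"grip": 0}]}}

```text
clock: 3.65
ee_pos: [413.1, -151.9, 234.4]
eef_rot: [0.908, 0.419, 0.003, 0.003]
ft_force: [0.7, 0.2, -0.1]
grip_width: 0.504
```

Run:
```python
from h import *
st=robot.read_state();print(st['clock'],st['ee_pos'],inc(st['ee_pos']),st['eef_rot'],st['joint_positions'].round(2))
s=snap('wrist','w2.png');snap('top','t2.png')
snap('side','s2.png')
for n in('wrist','top','side'):
    I=inc(cloud(load(n)))
    m=(I[...,0]<-105)&(I[...,0]>-215)&(abs(I[...,1])<95)&(I[...,2]>40)&(I[...,2]<130)
    P=I[m]
    if len(P)>50:
        A=np.c_[P[:,0]+100,P[:,1],np.ones(len(P))];print(n,len(P),np.linalg.lstsq(A,P[:,2],rcond=None)[0].round(3),np.median(P[:,2]))
```

```text
3.65 [ 413.1100735  -151.93306633  234.4401714 ] [-330.08291872   81.33783011  234.4401714 ] [0.90813727 0.41865119 0.00318874 0.00277668] [-0.48 -0.17  1.61  0.    1.69  0.22]
wrist 9843 [-1.0000e-03  1.0000e-03  7.9962e+01] 80.00381641233601
top 1727 [ 1.0000e-03 -1.0000e-03  7.8859e+01] 78.83807460845563
side 1352 [ 3.00e-03 -0.00e+00  8.04e+01] 80.27820504780762
```

View pics/w2.png

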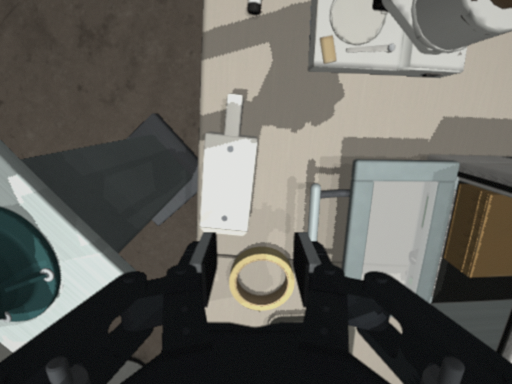

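The wrist view shows the door lying level at (400,230). The block is at (228,180) with its grip end at (234,97), and the wooden box is visible inside at (490,230).

```bash
python3 - <<'E'
from h import *
s=load('wrist');W=cloud(s);I=inc(W)
m=((W[...,2]>33)&(W[...,2]<47)).astype(np.uint8)
n,l=cv2.connectedComponents(m);k=l[165,228];P=W[l==k];r=cv2.minAreaRect(P[:,:2].astype(np.float32));print(k,len(P),r,cv2.boxPoints(r).round(1).tolist(),np.median(P[:,2]))
# grip point: narrow part
bx=np.array([-.727,-.687]);c=np.array(r[0]);u=(P[:,:2]-c)@bx;G=P[u<-50];Bd=P[(u>-30)&(u<80)]
for Q in(G,Bd):
    rr=cv2.minAreaRect(Q[:,:2].astype(np.float32));print(rr)
for n in('wrist','side','top'):
    I=inc(cloud(load(n)));
    m=(I[...,0]>-97)&(I[...,0]<80)&(I[...,1]>-80)&(I[...,1]<80)&(I[...,2]>84)&(I[...,2]<135);P=I[m]
    if len(P)<10: print(n,len(P));continue
    print(n,len(P),P.min(0).round(1),P.max(0).round(1))
    for z0 in(85,95,105,115,122):
        q=P[(abs(P[:,2]-z0)<5)]; 
        if len(q)>5: print(z0,len(q),np.percentile(q[:,1],[2,50,98]).round(1),np.percentile(q[:,0],[2,50]).round(1))
I=inc(W);m=(I[...,2]>196)&(I[...,2]<206)&(abs(I[...,1])<115);P=I[m];print('inc top',np.percentile(P,[.5,99.5],0).round(1))
E
python3 - <<'E'
import cv2
a=cv2.imread('pics/s2.png')[60:200,170:340];cv2.imwrite('pics/c2.png',cv2.resize(a,None,fx=4,fy=4,interpolation=2))
E
```

```text
6 5633 ((392.32257080078125, -124.88350677490234), (178.38046264648438, 64.33612823486328), 43.1828727722168) [[305.29998779296875, -162.5], [349.29998779296875, -209.39999389648438], [479.3999938964844, -87.30000305175781], [435.29998779296875, -40.400001525878906]] 40.433595806971574
((443.1244201660156, -77.25199890136719), (39.16967010498047, 19.296682357788086), 43.553443908691406)
((374.15692138671875, -142.02186584472656), (110.05538940429688, 64.26922607421875), 43.064029693603516)
wrist 4743 [-97.  -15.8  84.1] [-42.9  80.  128.8]
85 242 [-9.7 41.1 79.8] [-97.  -96.2]
95 459 [-12.4  35.7  79.6] [-96.9 -96.2]
105 498 [-12.2  36.4  78.6] [-96.9 -96.1]
115 576 [-12.2  37.5  78.4] [-96.9 -96. ]
122 2553 [-12.4  28.9  77.2] [-96.6 -82.4]
side 373 [-97.  -80.   84.1] [-52.4  80.  134.6]
85 56 [-78.4 -37.8  77.4] [-96.8 -89.2]
95 27 [-79.3  39.9  78.6] [-96.8 -95. ]
105 35 [-33.4  33.   78.2] [-96.8 -95.7]
115 39 [-77.9  30.8  76.8] [-96.6 -95.2]
122 137 [-12.9  27.8  76.6] [-96.2 -86.8]
top 63 [-97.  -79.1  84.9] [-84.5  78.5 133. ]
85 13 [-78.  -40.4  35.7] [-96.6 -93.2]
122 31 [-8.8 35.5 72.9] [-96.5 -93.7]
inc top [[-100.1  -58.5  196.1]
 [ -96.6  -40.9  201.2]]
```

View pics/c2.png

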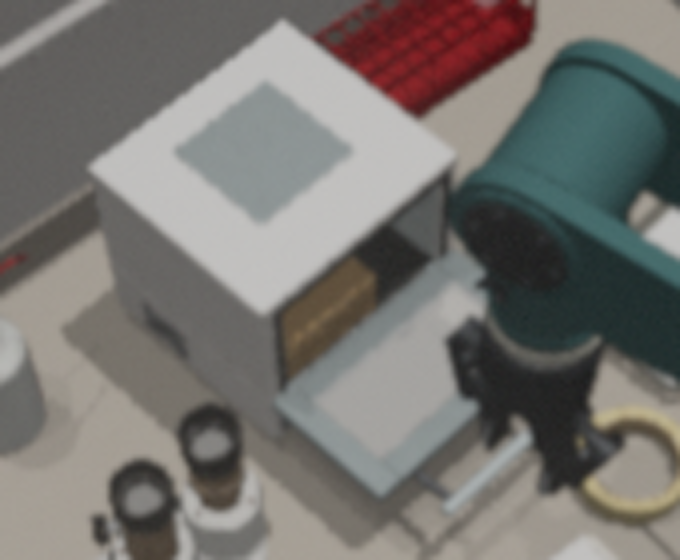

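The side crop shows the door down and level at (390,370), the box at (330,310) and the gap to its right. Nothing else has been disturbed. Next I'll pick the block.

Call:
{"api": "arm_command", "payload": {"targets": [{"delta_rot": [0,0,-1.07],"slide": [35,80,-140],"grip": 0},{"delta_rot": [0,0,-1.07],"slide": [35,80,-140],"grip": 0},{"delta_rot": [0,0,-1.07],"slide": [35,80,-140],"grip": 0},{"delta_rot": [0,0,-1.07],"slide": [35,80,-140],"grip": 0},{"delta_rot": [0,0,-1.07],"slide": [35,80,-140],"grip": 0}]}}

```text
clock: 4.22
ee_pos: [441.8, -69.7, 80.5]
eef_rot: [0.93, 0.368, -0.006, -0.006]
ft_force: [-1.5, -0.5, -0.3]
grip_width: 0.502
```

Call:
{"api": "arm_command", "payload": {"targets": [{"delta_rot": [0,0,0],"slide": [0,0,-30],"grip": 0},{"delta_rot": [0,0,0],"slide": [0,0,-30],"grip": 0}]}}

```text
clock: 4.38
ee_pos: [443.1, -72.9, 54.4]
eef_rot: [0.93, 0.367, -0.004, -0.003]
ft_force: [-0.3, 0.1, -0.8]
grip_width: 0.499
```

Run:
```python
from h import *
from scipy.spatial.transform import Rotation as R
st=robot.read_state();m=R.from_quat(st['eef_rot']).as_matrix();print(st['clock'],st['ee_pos'],st['ft_force'],m.round(3).tolist(),np.degrees(np.arctan2(m[1,1],m[0,1])))
```

```text
4.3833 [443.12842625 -72.91290872  54.35933454] [-0.27272201  0.13167644 -0.80070968] [[0.731, 0.682, -0.009], [0.682, -0.731, 0.002], [-0.005, -0.008, -1.0]] -46.98587088367321
```

Call:
{"api": "arm_command", "payload": {"targets": [{"delta_rot": [0,0,0],"slide": [7,2,-15],"grip": 0},{"delta_rot": [0,0,0],"slide": [7,2,-30],"grip": 0},{"delta_rot": [0,0,0],"slide": [7,2,-42],"grip": 0},{"delta_rot": [0,0,0],"slide": [7,2,-42],"grip": 0}]}}

```text
clock: 4.72
ee_pos: [452.0, -71.9, 15.9]
eef_rot: [0.931, 0.366, -0.002, -0.001]
ft_force: [-0.6, 0.2, -0.8]
grip_width: 0.499
```

Call:
{"api": "arm_command", "payload": {"targets": [{"delta_rot": [0,0,0],"slide": [-1.5,0.5,-6],"grip": 0},{"delta_rot": [0,0,0],"slide": [-1.5,0.5,-6],"grip": 0},{"delta_rot": [0,0,0],"slide": [-1.5,0.5,-6],"grip": -1},{"delta_rot": [0,0,0],"slide": [-1.5,0.5,-6],"grip": -1},{"delta_rot": [0,0,0],"slide": [-1.5,0.5,-6],"grip": -1}]}}

```text
clock: 5.13
ee_pos: [452.8, -71.2, 12.5]
eef_rot: [0.93, 0.367, 0.001, 0.001]
ft_force: [-0.7, -1.1, 2.2]
grip_width: 0.202
```

Call:
{"api": "arm_command", "payload": {"targets": [{"delta_rot": [0,0,0],"slide": [0,0,0],"grip": -1},{"delta_rot": [0,0,0],"slide": [0,0,0],"grip": -1},{"delta_rot": [0,0,0],"slide": [0,0,15],"grip": -1},{"delta_rot": [0,0,0],"slide": [0,0,30],"grip": -1}]}}

```text
clock: 5.47
ee_pos: [450.2, -69.9, 39.6]
eef_rot: [0.93, 0.367, -0.002, -0.002]
ft_force: [0.2, 0.4, -3.8]
grip_width: 0.203
```

Call:
{"api": "arm_command", "payload": {"targets": [{"delta_rot": [0,0,0.5],"slide": [0,0,30],"grip": -1},{"delta_rot": [0,0,1.2],"slide": [-3,-6,60],"grip": -1},{"delta_rot": [0,0,2],"slide": [-6,-12,85],"grip": -1},{"delta_rot": [0,0,2.8],"slide": [-10,-20,105],"grip": -1},{"delta_rot": [0,0,3.6],"slide": [-10,-30,110],"grip": -1}]}}

```text
clock: 5.88
ee_pos: [442.9, -100.8, 154.4]
eef_rot: [0.844, 0.537, 0.002, 0.002]
ft_force: [2.2, -1.6, -2.7]
grip_width: 0.203
```

Call:
{"api": "arm_command", "payload": {"targets": [{"delta_rot": [0,0,0.9],"slide": [-5,-14,0],"grip": -1},{"delta_rot": [0,0,1.8],"slide": [-10,-28,0],"grip": -1},{"delta_rot": [0,0,2.7],"slide": [-15,-42,0],"grip": -1},{"delta_rot": [0,0,3.6],"slide": [-20,-56,0],"grip": -1},{"delta_rot": [0,0,4.4],"slide": [-25,-70,0],"grip": -1}]}}

```text
clock: 6.3
ee_pos: [415.7, -170.4, 149.5]
eef_rot: [0.699, 0.715, 0.0, -0.002]
ft_force: [-0.1, 0.1, -4.2]
grip_width: 0.199
```

Call:
{"api": "arm_command", "payload": {"targets": [{"delta_rot": [0,0,0.9],"slide": [-5,-14,0],"grip": -1},{"delta_rot": [0,0,1.8],"slide": [-10,-28,0],"grip": -1},{"delta_rot": [0,0,2.7],"slide": [-15,-42,0],"grip": -1},{"delta_rot": [0,0,3.6],"slide": [-20,-56,0],"grip": -1},{"delta_rot": [0,0,4.4],"slide": [-25,-70,0],"grip": -1}]}}

```text
clock: 6.72
ee_pos: [390.6, -240.3, 149.3]
eef_rot: [0.517, 0.856, 0.001, -0.002]
ft_force: [-0.1, 0.2, -4.0]
grip_width: 0.199
```

Call:
{"api": "arm_command", "payload": {"targets": [{"delta_rot": [0,0,1],"slide": [-6,-16,0],"grip": -1},{"delta_rot": [0,0,2],"slide": [-12,-32,0],"grip": -1},{"delta_rot": [0,0,3],"slide": [-18,-45,0],"grip": -1},{"delta_rot": [0,0,3.65],"slide": [-23,-45,0],"grip": -1},{"delta_rot": [0,0,3.65],"slide": [-23,-45,0],"grip": -1}]}}

```text
clock: 7.13
ee_pos: [367.2, -285.2, 149.3]
eef_rot: [0.348, 0.938, 0.001, -0.002]
ft_force: [0.1, -0.2, -3.7]
grip_width: 0.2
```

Call:
{"api": "arm_command", "payload": {"targets": [{"delta_rot": [0,0,0],"slide": [0,0,0],"grip": -1},{"delta_rot": [0,0,0],"slide": [0,0,0],"grip": -1}]}}

```text
clock: 7.3
ee_pos: [368.7, -285.0, 150.3]
eef_rot: [0.348, 0.937, 0.001, -0.001]
ft_force: [0.3, 1.6, -4.1]
grip_width: 0.195
```

```bash
cat >> h.py <<'E'
from scipy.spatial.transform import Rotation as R
def st():
    s=robot.read_state();m=R.from_quat(s['eef_rot']).as_matrix()
    print(s['clock'],'tcp',s['ee_pos'].round(1),'inc',inc(s['ee_pos']).round(1),'F',s['ft_force'].round(1),'jaw',np.degrees(np.arctan2(m[1,1],m[0,1])).round(2),'z',m[:,2].round(3),'g',round(s['grip_width']*85,1),'q',s['joint_positions'].round(2)); return s,m
E
python3 - <<'E'
from h import *
st()
s=snap('wrist','w3.png');W=cloud(s);I=inc(W)
m=(I[...,0]<-98)&(I[...,2]>140)&(I[...,2]<190)&(I[...,0]>-300);P=I[m];print(len(P),np.percentile(P,[1,50,99],0).round(1))
E
```

```text
7.3 tcp [ 368.7 -285.   150.3] inc [-277.2  -48.6  150.3] F [ 0.3  1.6 -4.1] jaw 49.26 z [-0.001  0.002 -1.   ] g 16.6 q [-0.78 -0.07  1.69  0.    1.52 -1.64]
5750 [[-289.8  -70.3  143.7]
 [-284.2  -49.6  177.6]
 [-239.7  -29.   188.9]]
```

View pics/w3.png

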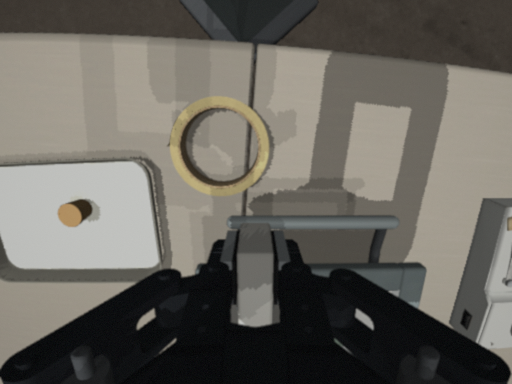

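The wrist camera now faces away from the incubator. It shows the block's grip held at (255,275) and the tape untouched at (220,145). I'll lower the block onto the door.

Call:
{"api": "arm_command", "payload": {"targets": [{"delta_rot": [0,0,0],"slide": [0,-1,-25],"grip": -1},{"delta_rot": [0,0,0],"slide": [0,-1,-45],"grip": -1},{"delta_rot": [0,0,0],"slide": [0,-1,-54],"grip": -1},{"delta_rot": [0,0,0],"slide": [0,-1,-54],"grip": -1},{"delta_rot": [0,0,0],"slide": [0,-1,-54],"grip": -1}]}}

```text
clock: 7.77
ee_pos: [369.2, -286.5, 97.5]
eef_rot: [0.347, 0.938, 0.0, -0.0]
ft_force: [1.2, 0.3, -2.5]
grip_width: 0.2
```

Run:
```python
from h import *
st()
for n in('side','top'):
    s=snap(n,n+'3.png');I=inc(cloud(s))
    m=(I[...,0]<-99)&(I[...,2]>113)&(I[...,2]<130)&(I[...,0]>-235)&(I[...,1]>-110)&(I[...,1]<0);P=I[m]
    if len(P)>20: print(n,len(P),np.percentile(P,[1,50,99],0).round(1),cv2.minAreaRect(P[:,:2].astype(np.float32)))
    for x0 in (-200,-180,-160,-140,-120,-110):
        q=P[abs(P[:,0]-x0)<6]
        if len(q): print(x0,q[:,1].min().round(1),q[:,1].max().round(1))
```

```text
7.7667 tcp [ 369.2 -286.5   97.5] inc [-275.9  -49.4   97.5] F [ 1.2  0.3 -2.5] jaw 49.34 z [-0.  0. -1.] g 17.0 q [-0.78 -0.03  1.76  0.    1.41 -1.64]
side 704 [[-232.8  -89.9  114.2]
 [-171.1  -47.6  124. ]
 [-100.6  -17.3  129.4]] ((-164.87950134277344, -49.90480041503906), (76.45462036132812, 147.65541076660156), 79.7085189819336)
-200 -82.8 -17.3
-180 -80.2 -17.9
-160 -83.2 -17.7
-140 -81.3 -16.5
-120 -84.6 -18.7
-110 -86.1 -22.3
top 533 [[-205.7  -82.8  115.3]
 [-158.1  -51.2  123.3]
 [-110.5  -19.2  129.1]] ((-152.96002197265625, -56.99120330810547), (76.51966857910156, 110.57489776611328), 86.90460968017578)
-200 -82.6 -18.6
-180 -81.5 -19.1
-160 -82.9 -20.2
-140 -81.5 -19.2
-120 -82.7 -20.3
-110 -78.3 -23.4
```

Call:
{"api": "arm_command", "payload": {"targets": [{"delta_rot": [0,0,0],"slide": [0,0,-3],"grip": -1},{"delta_rot": [0,0,0],"slide": [0,0,-6],"grip": -1},{"delta_rot": [0,0,0],"slide": [0,0,-6],"grip": -1},{"delta_rot": [0,0,0],"slide": [0,0,-6],"grip": -1}]}}

```text
clock: 8.2
ee_pos: [369.7, -287.5, 92.8]
eef_rot: [0.348, 0.938, -0.001, 0.002]
ft_force: [-0.7, 0.7, 2.9]
grip_width: 0.199
```

Call:
{"api": "arm_command", "payload": {"targets": [{"delta_rot": [0,0,0],"slide": [0,0,0],"grip": -0.3},{"delta_rot": [0,0,0],"slide": [0,0,0],"grip": -0.2},{"delta_rot": [0,0,0],"slide": [0,0,0],"grip": -0.2},{"delta_rot": [0,0,0],"slide": [0,0,0],"grip": -0.2}]}}

```text
clock: 8.53
ee_pos: [369.1, -286.9, 91.4]
eef_rot: [0.348, 0.938, -0.0, 0.0]
ft_force: [0.3, -0.2, 0.5]
grip_width: 0.403
```

Run:
```python
from h import *
st()
for n in('side','top'):
    s=snap(n,n+'4.png');I=inc(cloud(s))
    m=(I[...,0]<-99)&(I[...,2]>110)&(I[...,2]<128)&(I[...,0]>-215)&(I[...,1]>-110)&(I[...,1]<0);P=I[m]
    if len(P)>20: print(n,len(P),np.percentile(P,[1,50,99],0).round(1))
    for x0 in (-200,-180,-160,-140,-120):
        q=P[abs(P[:,0]-x0)<8]
        if len(q): print(x0,np.percentile(q[:,1],[2,98]).round(1))
```

```text
8.5333 tcp [ 369.1 -286.9   91.4] inc [-275.7  -49.8   91.4] F [ 0.3 -0.2  0.5] jaw 49.32 z [ 0. -0. -1.] g 34.3 q [-0.78 -0.02  1.77  0.    1.4  -1.64]
side 620 [[-213.9  -86.2  111.4]
 [-162.   -49.   120.4]
 [-100.9  -18.2  127.2]]
-200 [-82.8 -19.4]
-180 [-82.6 -19.5]
-160 [-80.9 -19.2]
-140 [-79.1 -18.1]
-120 [-79.8 -18.5]
top 546 [[-207.9  -83.   112. ]
 [-159.7  -51.8  119.5]
 [-110.3  -19.9  126.7]]
-200 [-82.4 -22.2]
-180 [-81.2 -19.8]
-160 [-82.8 -20.9]
-140 [-81.5 -19.9]
-120 [-82.3 -22.1]
```

Call:
{"api": "arm_command", "payload": {"targets": [{"delta_rot": [-0.7,-0.8,0],"slide": [2,-2,1],"grip": -0.2},{"delta_rot": [-1.4,-1.6,0],"slide": [4,-3,2],"grip": -0.2},{"delta_rot": [-2.1,-2.45,0],"slide": [6,-5,2],"grip": -0.2},{"delta_rot": [-2.8,-3.27,0],"slide": [8,-6,2],"grip": -0.2},{"delta_rot": [-3.3,-3.85,0],"slide": [10,-7,2],"grip": -0.2}]}}

```text
clock: 9.05
ee_pos: [378.3, -293.1, 93.0]
eef_rot: [0.335, 0.904, -0.092, 0.248]
ft_force: [0.3, 0.7, -0.6]
grip_width: 0.397
```

Call:
{"api": "arm_command", "payload": {"targets": [{"delta_rot": [-0.6,-0.7,0],"slide": [0,0,0],"grip": -0.2},{"delta_rot": [-1.04,-1.21,0],"slide": [0,0,0],"grip": -0.2},{"delta_rot": [-1.04,-1.21,0],"slide": [0,0,0],"grip": -0.2},{"delta_rot": [-1.04,-1.21,0],"slide": [0,0,0],"grip": -0.2}]}}

```text
clock: 9.38
ee_pos: [378.2, -293.1, 92.4]
eef_rot: [0.327, 0.881, -0.118, 0.32]
ft_force: [0.3, -0.5, 0.6]
grip_width: 0.397
```

Run:
```python
from h import *
s,m=st(); print(inc(s['ee_pos']-19*m[:,2]), m[:,1].round(3), AY)
```

```text
9.3833 tcp [ 378.2 -293.1   92.4] inc [-264.7  -48.6   92.4] F [ 0.3 -0.5  0.6] jaw 49.33 z [ 0.487 -0.417 -0.768] g 33.8 q [-0.83 -0.46  2.26  0.13  0.65 -1.77]
[-276.92581034  -48.5515905   107.02541693] [0.652 0.758 0.001] [0.65077422 0.75927131]
```

Call:
{"api": "arm_command", "payload": {"targets": [{"delta_rot": [0,0,0],"slide": [0,0,0],"grip": -1},{"delta_rot": [0,0,0],"slide": [0,0,0],"grip": -1},{"delta_rot": [0,0,0],"slide": [0,0,0],"grip": -1},{"delta_rot": [0,0,0],"slide": [0,0,0],"grip": -1}]}}

```text
clock: 9.72
ee_pos: [379.9, -295.0, 95.1]
eef_rot: [0.326, 0.881, -0.119, 0.322]
ft_force: [-1.2, -0.0, 3.3]
grip_width: 0.201
```

Call:
{"api": "arm_command", "payload": {"targets": [{"delta_rot": [0,0,0],"slide": [6.1,-5.2,0],"grip": -1},{"delta_rot": [0,0,0],"slide": [12.1,-10.4,0],"grip": -1},{"delta_rot": [0,0,0],"slide": [18.2,-15.6,0],"grip": -1},{"delta_rot": [0,0,0],"slide": [24.3,-20.8,0],"grip": -1},{"delta_rot": [0,0,0],"slide": [30.4,-26,0],"grip": -1}]}}

```text
clock: 10.13
ee_pos: [410.5, -320.8, 95.2]
eef_rot: [0.326, 0.881, -0.119, 0.322]
ft_force: [-5.7, 4.2, 7.3]
grip_width: 0.199
```

Run:
```python
from h import *
s,m=st(); print(inc(s['ee_pos']-19*m[:,2]))
s=snap('side','s5.png');cv2.imwrite('pics/c5.png',cv2.resize(s['image'][60:200,170:340],None,fx=4,fy=4,interpolation=2))
for n in('side','top'):
    I=inc(cloud(snap(n)))
    m=(I[...,0]<-80)&(I[...,2]>110)&(I[...,2]<128)&(I[...,0]>-215)&(I[...,1]>-110)&(I[...,1]<0);P=I[m]
    for x0 in (-180,-160,-140,-120,-105):
        q=P[abs(P[:,0]-x0)<8]
        if len(q): print(x0,np.percentile(q[:,1],[2,98]).round(1))
    m=(I[...,0]<-97.5)&(I[...,0]>-110)&(I[...,2]>83)&(I[...,1]>-30)&(I[...,1]<85)&(I[...,2]<140);print(m.sum())
```

```text
10.1333 tcp [ 410.5 -320.8   95.2] inc [-222.2  -48.6   95.2] F [-5.7  4.2  7.3] jaw 49.36 z [ 0.489 -0.42  -0.765] g 16.9 q [-0.82 -0.33  2.18  0.12  0.6  -1.75]
[-234.4423528   -48.5714754   109.68612931]
-180 [-80.5 -17.3]
-160 [-80.9 -19.4]
-140 [-80.9 -18.2]
-120 [-79.9 -18.1]
-105 [-99.5 -18.2]
68
-180 [-81.8 -19.8]
-160 [-80.  -18.6]
-140 [-81.4 -19.8]
-120 [-81.3 -20.6]
-105 [-84.8  -7.5]
74
```

View pics/c5.png

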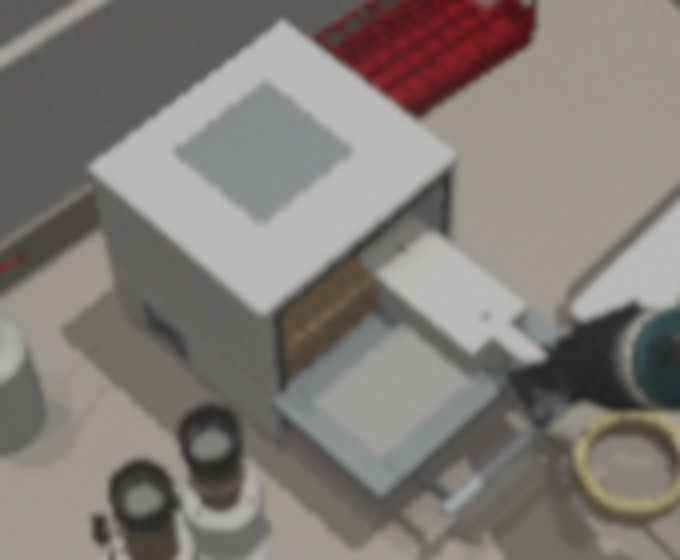

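The crop shows the block's nose entering the gap beside the box at (385,255), with low forces. I'll keep sliding it in.

Call:
{"api": "arm_command", "payload": {"targets": [{"delta_rot": [0,0,0],"slide": [9.1,-7.8,0],"grip": -1},{"delta_rot": [0,0,0],"slide": [18.2,-15.6,0],"grip": -1},{"delta_rot": [0,0,0],"slide": [27.3,-23.4,0],"grip": -1},{"delta_rot": [0,0,0],"slide": [36.4,-31.2,0],"grip": -1},{"delta_rot": [0,0,0],"slide": [45.5,-39,0],"grip": -1}]}}

```text
clock: 10.7
ee_pos: [455.7, -359.3, 95.2]
eef_rot: [0.326, 0.881, -0.119, 0.322]
ft_force: [-6.6, 5.7, 10.5]
grip_width: 0.202
```

Run:
```python
from h import *
s,m=st(); print(inc(s['ee_pos']-19*m[:,2]))
```

```text
10.7 tcp [ 455.7 -359.3   95.2] inc [-162.8  -48.4   95.2] F [-6.6  5.7 10.5] jaw 49.37 z [ 0.489 -0.419 -0.765] g 17.2 q [-0.8  -0.17  2.06  0.11  0.56 -1.73]
[-175.08828203  -48.37670353  109.69452606]
```

Call:
{"api": "arm_command", "payload": {"targets": [{"delta_rot": [0,0,0],"slide": [9,-7.7,0],"grip": -1},{"delta_rot": [0,0,0],"slide": [18,-15.4,0],"grip": -1},{"delta_rot": [0,0,0],"slide": [27,-23.1,0],"grip": -1},{"delta_rot": [0,0,0],"slide": [36,-30.9,0],"grip": -1},{"delta_rot": [0,0,0],"slide": [43,-37,0],"grip": -1}]}}

```text
clock: 11.12
ee_pos: [498.7, -396.3, 95.2]
eef_rot: [0.326, 0.881, -0.119, 0.322]
ft_force: [-5.5, 5.6, 10.9]
grip_width: 0.2
```

Call:
{"api": "arm_command", "payload": {"targets": [{"delta_rot": [0,0,0],"slide": [0,0,0],"grip": -0.5},{"delta_rot": [0,0,0],"slide": [0,0,0],"grip": -0.35},{"delta_rot": [0,0,0],"slide": [0,0,0],"grip": -0.35},{"delta_rot": [0,0,0],"slide": [0,0,0],"grip": -0.35}]}}

```text
clock: 11.45
ee_pos: [497.0, -394.9, 92.0]
eef_rot: [0.327, 0.882, -0.118, 0.32]
ft_force: [0.0, -0.1, -0.8]
grip_width: 0.329
```

Run:
```python
from h import *
s,m=st(); print(inc(s['ee_pos']-19*m[:,2]))
```

```text
11.45 tcp [ 497.  -394.9   92. ] inc [-108.2  -48.6   92. ] F [ 0.  -0.1 -0.8] jaw 49.34 z [ 0.487 -0.417 -0.768] g 27.9 q [-0.79 -0.03  1.94  0.1   0.54 -1.71]
[-120.41499989  -48.58245407  106.59006952]
```

Call:
{"api": "arm_command", "payload": {"targets": [{"delta_rot": [0,0,0],"slide": [-15,13,0],"grip": -0.35},{"delta_rot": [0,0,0],"slide": [-30,26,2],"grip": -0.35},{"delta_rot": [0,0,0],"slide": [-46,39.5,6],"grip": -0.35},{"delta_rot": [0,0,0],"slide": [-46,39.5,6],"grip": -1},{"delta_rot": [0,0,0],"slide": [-46,39.5,6],"grip": -1}]}}

```text
clock: 11.87
ee_pos: [451.1, -355.6, 99.1]
eef_rot: [0.327, 0.881, -0.119, 0.321]
ft_force: [1.0, -0.3, 0.1]
grip_width: 0.053
```

Call:
{"api": "arm_command", "payload": {"targets": [{"delta_rot": [0,0,0],"slide": [0,0,0],"grip": -1},{"delta_rot": [0,0,0],"slide": [0,0,0],"grip": -1},{"delta_rot": [0,0,0],"slide": [9,-7.7,0],"grip": -1},{"delta_rot": [0,0,0],"slide": [18,-15.4,0],"grip": -1},{"delta_rot": [0,0,0],"slide": [27,-23,0],"grip": -1}]}}

```text
clock: 12.28
ee_pos: [479.5, -379.9, 99.1]
eef_rot: [0.327, 0.881, -0.118, 0.321]
ft_force: [-2.7, 1.8, 3.8]
grip_width: 0.001
```

Call:
{"api": "arm_command", "payload": {"targets": [{"delta_rot": [0,0,0],"slide": [6,-5,0],"grip": -1},{"delta_rot": [0,0,0],"slide": [11,-9.5,0],"grip": -1},{"delta_rot": [0,0,0],"slide": [16,-13.7,0],"grip": -1},{"delta_rot": [0,0,0],"slide": [16,-13.7,0],"grip": -1}]}}

```text
clock: 12.62
ee_pos: [495.7, -393.9, 99.6]
eef_rot: [0.327, 0.881, -0.119, 0.321]
ft_force: [-0.6, 0.3, -0.8]
grip_width: -0.001
```

Run:
```python
from h import *
s,m=st()
for n in('side','top'):
    I=inc(cloud(snap(n,n+'6.png')))
    m=(I[...,2]>95)&(I[...,2]<124)&(I[...,0]>-140)&(I[...,0]<-60)&(abs(I[...,1]+49)<9);P=I[m]
    if len(P): print(n,len(P),np.percentile(P,[2,50,98],0).round(1))
```

```text
12.6167 tcp [ 495.7 -393.9   99.6] inc [-109.9  -48.6   99.6] F [-0.6  0.3 -0.8] jaw 49.34 z [ 0.488 -0.419 -0.765] g -0.1 q [-0.79 -0.05  1.94  0.09  0.56 -1.71]
side 93 [[-114.6  -57.2   97.1]
 [ -89.3  -44.3  117. ]
 [ -64.6  -40.2  123.6]]
top 47 [[-124.2  -57.6  100.1]
 [-104.6  -48.4  117.8]
 [ -90.8  -40.4  123.5]]
```

Call:
{"api": "arm_command", "payload": {"targets": [{"delta_rot": [0,0,0],"slide": [3,-2.6,0],"grip": -1},{"delta_rot": [0,0,0],"slide": [5,-4.3,0],"grip": -1},{"delta_rot": [0,0,0],"slide": [5,-4.3,0],"grip": -1}]}}

```text
clock: 12.97
ee_pos: [499.7, -397.2, 98.9]
eef_rot: [0.327, 0.881, -0.118, 0.32]
ft_force: [0.0, 0.7, -0.6]
grip_width: -0.001
```

Call:
{"api": "arm_command", "payload": {"targets": [{"delta_rot": [0,0,0],"slide": [1.5,-1.3,0],"grip": -1},{"delta_rot": [0,0,0],"slide": [3,-2.6,0],"grip": -1},{"delta_rot": [0,0,0],"slide": [3,-2.6,0],"grip": -1}]}}

```text
clock: 13.22
ee_pos: [502.2, -399.2, 98.7]
eef_rot: [0.327, 0.882, -0.118, 0.32]
ft_force: [-5.2, 4.2, 2.3]
grip_width: -0.005
```

Run:
```python
from h import *
st()
```

```text
13.2167 tcp [ 502.2 -399.2   98.7] inc [-101.5  -48.4   98.7] F [-5.2  4.2  2.3] jaw 49.36 z [ 0.487 -0.417 -0.768] g -0.4 q [-0.78 -0.03  1.92  0.09  0.56 -1.71]
```

Call:
{"api": "arm_command", "payload": {"targets": [{"delta_rot": [0,0,0],"slide": [1.5,-1.3,0],"grip": -1},{"delta_rot": [0,0,0],"slide": [2.3,-2,0],"grip": -1},{"delta_rot": [0,0,0],"slide": [2.3,-2,0],"grip": -1}]}}

```text
clock: 13.47
ee_pos: [502.5, -399.4, 98.4]
eef_rot: [0.326, 0.883, -0.117, 0.317]
ft_force: [-24.5, 20.2, 15.8]
grip_width: -0.002
```

Call:
{"api": "arm_command", "payload": {"targets": [{"delta_rot": [0,0,0],"slide": [1.5,-1.3,0],"grip": -1},{"delta_rot": [0,0,0],"slide": [2.3,-2,0],"grip": -1},{"delta_rot": [0,0,0],"slide": [2.3,-2,0],"grip": -1}]}}

```text
clock: 13.72
ee_pos: [502.7, -399.5, 98.2]
eef_rot: [0.326, 0.884, -0.116, 0.315]
ft_force: [-44.1, 32.8, 31.2]
grip_width: -0.0
```

Call:
{"api": "arm_command", "payload": {"targets": [{"delta_rot": [0,0,0],"slide": [-15,13,0],"grip": -1},{"delta_rot": [0,0,0],"slide": [-38,33,5],"grip": -1},{"delta_rot": [0,0,0],"slide": [-62,54,25],"grip": -1},{"delta_rot": [0,0,0],"slide": [-80,85,45],"grip": -1},{"delta_rot": [0,0,0],"slide": [-94,112,60],"grip": -1}]}}

```text
clock: 14.13
ee_pos: [412.5, -291.7, 161.1]
eef_rot: [0.327, 0.88, -0.119, 0.322]
ft_force: [0.8, 0.3, 0.5]
grip_width: 0.003
```

Call:
{"api": "arm_command", "payload": {"targets": [{"delta_rot": [0.75,0.86,0],"slide": [0,10,0],"grip": -1},{"delta_rot": [1.5,1.72,0],"slide": [2,20,0],"grip": -1},{"delta_rot": [2.2,2.6,0],"slide": [4,28,0],"grip": -1},{"delta_rot": [2.9,3.4,0],"slide": [4,28,0],"grip": -1},{"delta_rot": [3.5,4.1,0],"slide": [4,28,0],"grip": -1}]}}

```text
clock: 14.55
ee_pos: [419.0, -264.3, 161.9]
eef_rot: [0.346, 0.936, -0.024, 0.063]
ft_force: [-0.7, -0.4, 1.2]
grip_width: 0.004
```

Run:
```python
from h import *
s,m=st()
# remaining untilt rotvec to tool-down with same jaw
z=m[:,2];v=np.cross(z,[0,0,-1]);print('untilt units',(v/np.linalg.norm(v)*np.degrees(np.arcsin(np.linalg.norm(v)))/6).round(2))
s=snap('side','s7.png');snap('top');cv2.imwrite('pics/c7.png',cv2.resize(s['image'][60:200,170:340],None,fx=4,fy=4,interpolation=2))
for n in('side','top'):
    I=inc(cloud(load(n)))
    m=(I[...,2]>90)&(I[...,2]<124)&(I[...,0]>-140)&(I[...,0]<-60)&(abs(I[...,1]+49)<9);P=I[m]
    if len(P): print(n,len(P),np.percentile(P,[0,2,50,98],0).round(1))
    m=(I[...,2]>85)&(I[...,2]<124)&(I[...,0]<-85)&(I[...,0]>-115)&(abs(I[...,1]-30)<40);P=I[m]
    if len(P): print('box front',n,len(P),np.percentile(P,[2,50,98],0).round(1))
```

```text
14.55 tcp [ 419.  -264.3  161.9] inc [-2.525e+02 -1.000e-01  1.619e+02] F [-0.7 -0.4  1.2] jaw 49.42 z [ 0.102 -0.088 -0.991] g 0.3 q [-0.67 -0.11  1.71 -0.01  1.41 -1.54]
untilt units [0.84 0.97 0.  ]
side 89 [[-99.8 -57.8  90.3]
 [-97.6 -57.2  92. ]
 [-85.2 -44.5 113.8]
 [-63.9 -40.2 123.4]]
box front side 142 [[-108.9   -7.9   85.6]
 [ -95.8   31.6  106.1]
 [ -92.6   68.   123.5]]
top 19 [[-98.8 -56.4  91.7]
 [-98.8 -56.1  93.8]
 [-97.  -48.5 117.3]
 [-91.5 -41.3 122.7]]
box front top 70 [[-105.6   -6.8   85.3]
 [ -97.9   32.5  111. ]
 [ -90.4   67.3  123.9]]
```

View pics/c7.png

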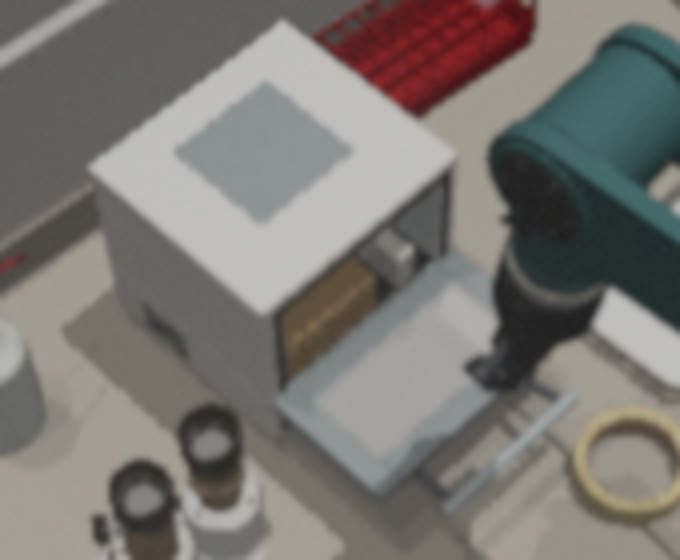

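The block is home: its grip at (398,260) is level with the front of the box, and the tape hasn't moved. I'll turn the gripper upright and go to the handle.

Call:
{"api": "arm_command", "payload": {"targets": [{"delta_rot": [0.84,0.97,0],"slide": [-7,1,0],"grip": -0.3},{"delta_rot": [0.84,0.97,0],"slide": [-7,1,0],"grip": -0.3},{"delta_rot": [0.84,0.97,0],"slide": [-7,1,0],"grip": -0.3}]}}

```text
clock: 14.9
ee_pos: [410.9, -263.5, 158.7]
eef_rot: [0.348, 0.938, -0.0, 0.001]
ft_force: [-0.1, -0.7, -0.3]
grip_width: 0.352
```

Call:
{"api": "arm_command", "payload": {"targets": [{"delta_rot": [0,0,-1.1],"slide": [0,0,0],"grip": -0.3},{"delta_rot": [0,0,-2.2],"slide": [0,0,0],"grip": -0.3},{"delta_rot": [0,0,-3.3],"slide": [0,0,0],"grip": -0.3},{"delta_rot": [0,0,-4.4],"slide": [0,0,0],"grip": -0.3},{"delta_rot": [0,0,-5.5],"slide": [0,0,0],"grip": -0.3}]}}

```text
clock: 15.32
ee_pos: [410.3, -262.5, 160.1]
eef_rot: [0.602, 0.799, -0.0, 0.002]
ft_force: [-0.1, -0.2, -0.2]
grip_width: 0.354
```

Call:
{"api": "arm_command", "payload": {"targets": [{"delta_rot": [0,0,-1.1],"slide": [0,0,0],"grip": -0.3},{"delta_rot": [0,0,-2.2],"slide": [0,0,0],"grip": -0.3},{"delta_rot": [0,0,-3.3],"slide": [0,0,0],"grip": -0.3},{"delta_rot": [0,0,-4.4],"slide": [0,0,0],"grip": -0.3},{"delta_rot": [0,0,-5.5],"slide": [0,0,0],"grip": -0.3}]}}

```text
clock: 15.73
ee_pos: [410.3, -262.5, 160.2]
eef_rot: [0.804, 0.595, 0.001, 0.002]
ft_force: [0.3, 0.0, 0.7]
grip_width: 0.354
```

Call:
{"api": "arm_command", "payload": {"targets": [{"delta_rot": [0,0,-1.1],"slide": [0,0,0],"grip": -0.3},{"delta_rot": [0,0,-2.2],"slide": [0,0,-10],"grip": -0.3},{"delta_rot": [0,0,-3.3],"slide": [0,0,-20],"grip": -0.3},{"delta_rot": [0,0,-4],"slide": [0,0,-40],"grip": -0.3},{"delta_rot": [0,0,-4],"slide": [0,0,-45],"grip": -0.3}]}}

```text
clock: 16.15
ee_pos: [409.0, -261.5, 112.5]
eef_rot: [0.909, 0.417, 0.0, -0.0]
ft_force: [0.5, -0.0, -1.2]
grip_width: 0.35
```

Run:
```python
from h import *
st()
I=inc(cloud(snap('wrist','w8.png')))
m=(I[...,0]<-235)&(I[...,0]>-290)&(abs(I[...,1])<55)&(I[...,2]>55)&(I[...,2]<85);P=I[m];print(len(P),np.percentile(P,[2,50,98],0).round(1))
```

```text
16.15 tcp [ 409.  -261.5  112.5] inc [-261.9   -4.5  112.5] F [ 0.5 -0.  -1.2] jaw -40.71 z [ 0.     0.001 -1.   ] g 29.7 q [-0.69 -0.    1.7   0.    1.44  0.02]
2445 [[-265.9  -52.1   70.4]
 [-260.2    6.4   73.9]
 [-254.7   53.2   75.7]]
```

Call:
{"api": "arm_command", "payload": {"targets": [{"delta_rot": [0,0,0],"slide": [1.2,-1,-30],"grip": -0.3},{"delta_rot": [0,0,0],"slide": [1.2,-1,-63],"grip": -0.3},{"delta_rot": [0,0,0],"slide": [1.2,-1,-63],"grip": -0.3},{"delta_rot": [0,0,0],"slide": [1.2,-1,-63],"grip": -1},{"delta_rot": [0,0,0],"slide": [1.2,-1,-63],"grip": -1}]}}

```text
clock: 16.62
ee_pos: [411.2, -263.4, 52.8]
eef_rot: [0.908, 0.418, 0.0, -0.001]
ft_force: [-2.9, 1.9, -2.9]
grip_width: 0.112
```

Call:
{"api": "arm_command", "payload": {"targets": [{"delta_rot": [0,0,0],"slide": [0,0,0],"grip": -1},{"delta_rot": [0,0,0],"slide": [0,0,0],"grip": -1}]}}

```text
clock: 16.78
ee_pos: [411.2, -263.4, 52.8]
eef_rot: [0.909, 0.418, 0.0, -0.001]
ft_force: [-4.2, 3.6, 0.7]
grip_width: 0.117
```

Call:
{"api": "arm_command", "payload": {"targets": [{"delta_rot": [0,0,0],"slide": [0,0,25],"grip": -1},{"delta_rot": [0,0,0],"slide": [3,-2.6,49.8],"grip": -1},{"delta_rot": [0,0,0],"slide": [8.8,-7.5,73.6],"grip": -1},{"delta_rot": [0,0,0],"slide": [17.4,-14.9,95.8],"grip": -1},{"delta_rot": [0,0,0],"slide": [28.4,-24.3,116.3],"grip": -1}]}}

```text
clock: 17.2
ee_pos: [437.5, -286.1, 169.5]
eef_rot: [0.909, 0.418, -0.002, -0.004]
ft_force: [-7.2, 4.6, -1.7]
grip_width: 0.111
```

Call:
{"api": "arm_command", "payload": {"targets": [{"delta_rot": [0,0,0],"slide": [13.3,-11.4,17.9],"grip": -1},{"delta_rot": [0,0,0],"slide": [28.5,-24.4,32.7],"grip": -1},{"delta_rot": [0,0,0],"slide": [45.2,-38.8,44.5],"grip": -1},{"delta_rot": [0,0,0],"slide": [63.1,-54.2,52.8],"grip": -1},{"delta_rot": [0,0,0],"slide": [81.7,-70.1,57.2],"grip": -1}]}}

```text
clock: 17.62
ee_pos: [522.1, -359.2, 233.5]
eef_rot: [0.909, 0.417, 0.001, 0.003]
ft_force: [-6.0, 2.5, 9.1]
grip_width: 0.114
```

Call:
{"api": "arm_command", "payload": {"targets": [{"delta_rot": [0,0,0],"slide": [3.5,-3,0.4],"grip": -1},{"delta_rot": [0,0,0],"slide": [5,-4.3,0.4],"grip": -1},{"delta_rot": [0,0,0],"slide": [5,-4.3,0.4],"grip": -1}]}}

```text
clock: 17.87
ee_pos: [524.9, -361.7, 233.0]
eef_rot: [0.909, 0.418, -0.0, 0.0]
ft_force: [-13.1, 8.9, 14.6]
grip_width: 0.107
```

Run:
```python
from h import *
st()
```

```text
17.8667 tcp [ 524.9 -361.7  233. ] inc [-108.7   -5.2  233. ] F [-13.1   8.9  14.6] jaw -40.64 z [-0. -0. -1.] g 9.1 q [-0.69  0.28  1.14 -0.    1.72  0.02]
```

Call:
{"api": "arm_command", "payload": {"targets": [{"delta_rot": [0,0,0],"slide": [2.5,-2.1,-2],"grip": -1},{"delta_rot": [0,0,0],"slide": [4.5,-3.9,-3],"grip": -1},{"delta_rot": [0,0,0],"slide": [4.5,-3.9,-3],"grip": -1}]}}

```text
clock: 18.12
ee_pos: [525.0, -361.8, 232.9]
eef_rot: [0.909, 0.418, -0.003, -0.005]
ft_force: [-28.3, 20.7, 25.8]
grip_width: 0.113
```

Run:
```python
from h import *
st()
for n in ('side','top'):
    I=inc(cloud(snap(n)))
    m=(I[...,0]<-97)&(I[...,0]>-140)&(I[...,2]>235)&(I[...,2]<255)&(abs(I[...,1])<62)&(abs(I[...,1]+5)>25);P=I[m];print(n,len(P),np.percentile(P,[2,50,98],0).round(1))
```

```text
18.1167 tcp [ 525.  -361.8  232.9] inc [-108.5   -5.2  232.9] F [-28.3  20.7  25.8] jaw -40.63 z [-0.009  0.006 -1.   ] g 9.6 q [-0.69  0.29  1.13 -0.    1.73  0.02]
side 54 [[-116.9  -41.5  237.3]
 [-112.7   40.7  247.5]
 [-106.8   60.8  252.5]]
top 46 [[-117.7  -60.   238.5]
 [-113.5  -41.4  246.7]
 [-106.3   60.6  254. ]]
```

Call:
{"api": "arm_command", "payload": {"targets": [{"delta_rot": [0,0,0],"slide": [-3.5,3,1],"grip": -1},{"delta_rot": [0,0,0],"slide": [-4.5,3.9,1],"grip": 0},{"delta_rot": [0,0,0],"slide": [-4.5,3.9,1],"grip": 0},{"delta_rot": [0,0,0],"slide": [-4.5,3.9,1],"grip": 0},{"delta_rot": [0,0,0],"slide": [-4.5,3.9,1],"grip": 0}]}}

```text
clock: 18.63
ee_pos: [527.3, -363.0, 223.6]
eef_rot: [0.909, 0.418, 0.001, 0.0]
ft_force: [0.4, -0.2, -0.8]
grip_width: 0.5
```

Call:
{"api": "arm_command", "payload": {"targets": [{"delta_rot": [0,0,0],"slide": [0,0,20],"grip": 0},{"delta_rot": [0,0,0],"slide": [0,0,50],"grip": 0},{"delta_rot": [0,0,0],"slide": [0,0,70],"grip": 0},{"delta_rot": [0,0,0],"slide": [0,0,70],"grip": 0},{"delta_rot": [0,0,0],"slide": [0,0,70],"grip": 0}]}}

```text
clock: 19.05
ee_pos: [527.6, -363.3, 294.6]
eef_rot: [0.909, 0.418, 0.001, 0.001]
ft_force: [-0.4, -0.4, -0.3]
grip_width: 0.5
```

Run:
```python
from h import *
st()
for n in ('wrist','top'):
    s=snap(n,n+'9.png');I=inc(cloud(s))
    m=(I[...,0]<-98)&(I[...,0]>-200)&(abs(I[...,1])<55)&(I[...,2]>225)&(I[...,2]<258);P=I[m];print(n,len(P),np.percentile(P,[2,50,98],0).round(1))
    if n=='wrist': m=(I[...,2]>196)&(I[...,2]<207);P=I[m];print('top',len(P),np.percentile(P,[1,99],0).round(1))
cv2.imwrite('pics/w9m.png',cv2.hconcat([load('wrist')['image'][:,:400],load('top')['image'][:,180:]]))
```

```text
19.05 tcp [ 527.6 -363.3  294.6] inc [-105.6   -4.6  294.6] F [-0.4 -0.4 -0.3] jaw -40.64 z [ 0.003 -0.001 -1.   ] g 42.5 q [-0.69  0.29  1.01  0.    1.84  0.02]
wrist 2311 [[-116.   -52.2  243.9]
 [-110.2    6.7  247.9]
 [-104.5   53.3  249.9]]
top 45843 [[-103.6 -123.1  199.3]
 [ 163.7  103.   204.3]]
top 61 [[-117.9  -52.9  240.4]
 [-113.8  -26.9  246.5]
 [-107.5   34.3  253.2]]
```

View pics/w9m.png

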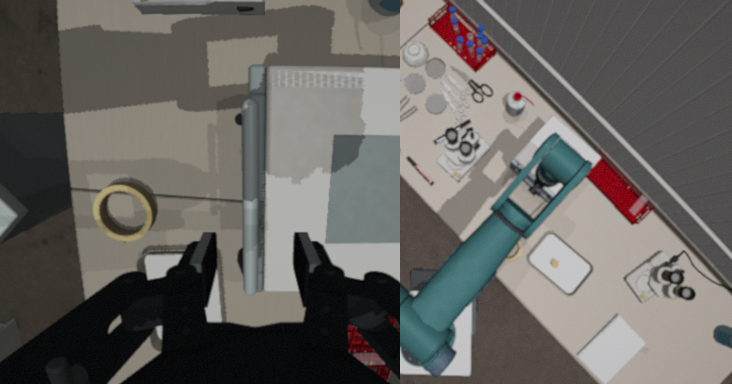

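In the picture the door is upright against the cabinet with the handle bar at (250,200), and the tape is in place. As the gripper released, it may have eased the door back by about 1 mm. I'll press once on the bar from the front with the fingers closed.

Call:
{"api": "arm_command", "payload": {"targets": [{"delta_rot": [0,0,0],"slide": [-23,20,0],"grip": -1},{"delta_rot": [0,0,0],"slide": [-44,38,0],"grip": -1},{"delta_rot": [0,0,0],"slide": [-44,38,-30],"grip": -1},{"delta_rot": [0,0,0],"slide": [-44,38,-64],"grip": -1},{"delta_rot": [0,0,0],"slide": [-44,38,-64],"grip": -1}]}}

```text
clock: 19.57
ee_pos: [478.2, -320.8, 217.7]
eef_rot: [0.909, 0.418, -0.004, -0.01]
ft_force: [-0.1, -0.2, -4.0]
grip_width: -0.002
```

Call:
{"api": "arm_command", "payload": {"targets": [{"delta_rot": [0,0,0],"slide": [8,-6.8,0],"grip": -1},{"delta_rot": [0,0,0],"slide": [15,-13,0],"grip": -1},{"delta_rot": [0,0,0],"slide": [20,-17,0],"grip": -1},{"delta_rot": [0,0,0],"slide": [20,-17,0],"grip": -1}]}}

```text
clock: 19.9
ee_pos: [504.0, -342.8, 229.7]
eef_rot: [0.909, 0.417, 0.001, 0.0]
ft_force: [-0.1, 0.1, -0.7]
grip_width: -0.005
```

Call:
{"api": "arm_command", "payload": {"targets": [{"delta_rot": [0,0,0],"slide": [3,-2.6,0],"grip": -1},{"delta_rot": [0,0,0],"slide": [3,-2.6,0],"grip": -1}]}}

```text
clock: 20.07
ee_pos: [506.4, -344.8, 229.8]
eef_rot: [0.909, 0.417, 0.0, 0.0]
ft_force: [-0.4, 0.8, 0.0]
grip_width: -0.005
```

Call:
{"api": "arm_command", "payload": {"targets": [{"delta_rot": [0,0,0],"slide": [3,-2.6,0],"grip": -1},{"delta_rot": [0,0,0],"slide": [6,-5.2,0],"grip": -1},{"delta_rot": [0,0,0],"slide": [6,-5.2,0],"grip": -1}]}}

```text
clock: 20.32
ee_pos: [510.5, -348.2, 229.7]
eef_rot: [0.909, 0.418, -0.001, -0.003]
ft_force: [-5.6, 4.9, 2.7]
grip_width: 0.0
```

Call:
{"api": "arm_command", "payload": {"targets": [{"delta_rot": [0,0,0],"slide": [2.3,-2,0],"grip": -1},{"delta_rot": [0,0,0],"slide": [2.3,-2,0],"grip": -1}]}}

```text
clock: 20.48
ee_pos: [510.7, -348.4, 229.7]
eef_rot: [0.909, 0.418, -0.002, -0.006]
ft_force: [-11.1, 9.3, 6.0]
grip_width: 0.001
```

Call:
{"api": "arm_command", "payload": {"targets": [{"delta_rot": [0,0,0],"slide": [3,-2.6,0],"grip": -1},{"delta_rot": [0,0,0],"slide": [3,-2.6,0],"grip": -1}]}}

```text
clock: 20.65
ee_pos: [510.9, -348.5, 229.8]
eef_rot: [0.909, 0.418, -0.004, -0.01]
ft_force: [-19.3, 16.1, 9.8]
grip_width: 0.003
```

Call:
{"api": "arm_command", "payload": {"targets": [{"delta_rot": [0,0,0],"slide": [-20,17,0],"grip": -1},{"delta_rot": [0,0,0],"slide": [-45,39,20],"grip": -1},{"delta_rot": [0,0,0],"slide": [-70,60,50],"grip": -1},{"delta_rot": [0,0,0],"slide": [-70,60,70],"grip": -1},{"delta_rot": [0,0,0],"slide": [-70,60,70],"grip": -1}]}}

```text
clock: 21.07
ee_pos: [447.5, -294.1, 306.4]
eef_rot: [0.909, 0.418, 0.003, 0.005]
ft_force: [0.3, -0.7, 1.7]
grip_width: -0.003
```

Run:
```python
from h import *
st()
for n in ('wrist','top','side'):
    s=snap(n,n+'10.png');W=cloud(s);I=inc(W)
    m=(I[...,0]<-98)&(I[...,0]>-130)&(abs(I[...,1])<55)&(I[...,2]>235)&(I[...,2]<258);P=I[m];print(n,len(P),np.percentile(P,[2,50,98],0).round(1) if len(P) else '')
    m=((W[...,2]>8)&(W[...,2]<30)&(W[...,0]>500)&(W[...,0]<660)&(W[...,1]>-30)&(W[...,1]<110));
    if n=='top': print('marker',W[m].mean(0).round(1)); m=(W[...,2]>40)&(abs(W[...,0]-660)<30)&(abs(W[...,1]-133)<30);print('bottle',W[m].mean(0).round(1))
robot.hand_in()
```

```text
21.0667 tcp [ 447.5 -294.1  306.4] inc [-211.5   -4.2  306.4] F [ 0.3 -0.7  1.7] jaw -40.62 z [ 0.01  -0.007 -1.   ] g -0.3 q [-0.69  0.04  1.27  0.    1.82  0.02]
wrist 2140 [[-116.4  -52.3  241.7]
 [-112.9    6.3  247.6]
 [-105.9   52.9  249.5]]
top 4 [[-117.4   36.3  243. ]
 [-111.6   38.6  246.4]
 [-108.    39.   249.7]]
marker [585.6  40.1  14.1]
bottle [659.6 133.4  58.9]
side 136 [[-118.8  -50.9  239.9]
 [-113.9   -1.4  246.4]
 [-107.3   52.2  252.2]]
the job is handed in; nothing more can be done
```

The job is done and handed in at about 21 s on the robot's clock. I opened the door fully and laid the block on it, then let go. I slid the block into the gap with the gripper leaned back and pushed it the last stretch with closed fingertips. Finally I swung the door shut and pressed on its handle from the front.

**Checks**
- **Door open:** its inner face was level at about 80 mm, flush with the chamber floor.
- **Block home:** it met a hard stop (over 60 N on the fingertips, almost no movement). Its grip end was within about 2 mm of the front of the box.
- **Door shut:** it stopped hard twice, at about 43 N and then 27 N, far above the 1 to 5 N that moves it.
- **Bystanders:** the marker and the bottle measured within about 2 mm of where they started. The tape looked undisturbed in the last picture I viewed.

**Disagreement:** the cameras don't agree on where the handle ended up. The last wrist, side and top readings put it at -112.9, -113.9 and -111.6 mm along the incubator's depth. The shut position is -109.5 mm. A wrist view from the same spot as before opening gave -110.2 mm, against -114.0 mm with the door ajar. These readings come from the visible upper surface of the bar, so they depend on viewing angle, and I went by the hard stops. I did not look inside again after shutting the door.

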